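# Sweep the measured nuts off the inspection plate

## Task

Three hexagon nuts on the glass inspection plate have been measured: with closed fingers, sweep them along the glass and over its open front edge into the catch tray, without picking any of them up. Leave the round ring gauge and the upright gauge block standing on the glass where they are, and do not disturb the other things on the bench.

Things in the scene. Friction and masses are not known exactly. Their poses are not given: they have to be found in the camera images.
- plate_edge (a point): middle of the glass plate's open front edge, on the glass surface, 40 mm above the bench. x points back over the glass, away from the edge (roughly away from the robot), y along the edge, z up. Flat glass from x = 0 to 235 mm, y = -194 to 194 mm; black lips 10 mm high at its back and sides, none at the front edge, below which the tray hangs
- plate: the fixed, level inspection plate: dark glass in a black frame; axes as plate_edge, origin on the bench 120 mm behind the edge. Nuts, ring gauge and block stand on the glass in random order, one each near y = -148, -74, 0, 74, 148 mm (neighbours 64 mm or more apart along y), 70 to 170 mm behind the edge, each with a free straight way to the edge
- tray_floor (a point): centre of the floor of the aluminium catch tray (black rubber liner), 26 mm below the glass; axes as plate_edge, 40 mm before the edge. Inside 80 mm along x, 430 mm along y; it runs all along the open edge, with no wall between it and the glass. Its front and side walls stand 10 mm and 6 mm higher than the glass
- nut1: steel hexagon nut (one of three alike), 36 mm across flats, 41.6 mm across corners, 20 mm high, with a 25 mm bore, about 110 g, lying flat on the glass at any yaw; origin at its centre, 10 mm above the glass while it lies flat; z along the bore
- nut2: steel hexagon nut (one of three alike), 36 mm across flats, 41.6 mm across corners, 20 mm high, with a 25 mm bore, about 110 g, lying flat on the glass at any yaw; origin at its centre, 10 mm above the glass while it lies flat; z along the bore
- nut3: steel hexagon nut (one of three alike), 36 mm across flats, 41.6 mm across corners, 20 mm high, with a 25 mm bore, about 110 g, lying flat on the glass at any yaw; origin at its centre, 10 mm above the glass while it lies flat; z along the bore
- ring_gauge: plain round steel ring gauge, thin-walled, 48 mm outside, 34 mm bore, 12 mm high, 90 g, loose, lying flat on the glass among the nuts; origin at the centre of its underside, z up. It stays
- gauge_block: plain rectangular steel block, 18 x 35 mm and 45 mm tall, 220 g, loose, standing upright on the glass among the nuts; its 35 mm side is along its y, within 0.6 rad of the edge's direction; origin at the centre of its underside, z up. It stays
- cleaner: white plastic bottle, 60 mm across, 150 mm tall, standing on the bench left of the plate; origin at the centre of its underside
- mouse: black computer mouse, about 80 x 62 mm, 31 mm high, on the bench left of the plate, nearer the robot; origin on its underside
- loupe: black loupe, 40 mm across, 36 mm high, standing on the bench right of the plate, nearer the robot; origin at the centre of its underside
- driver: screwdriver lying on the bench right of the plate, roughly along x; origin on its underside, near the middle
Mind the look-alikes: they are no part of the job. What is shaped like the nut3 but black, brown or pink is not meant.

How it is judged:
At the end, for the whole second after the job is handed in: All three nuts rest in the catch tray: centres within the tray's inside (80 x 430 mm), less than 24 mm above its floor (so below the glass surface), slower than 20 mm/s; the ring gauge and the gauge block are within 12 mm of where they stood and tipped by less than 0.1 rad (x of nut1 in the frame of tray_floor between -0.04 and 0.04 m and y of nut1 in the frame of tray_floor between -0.215 and 0.215 m and z of nut1 in the frame of tray_floor between 0 and 0.024 m and linear speed of each of nut1, nut2, nut3 below 0.02 m/s and x of nut2 in the frame of tray_floor between -0.04 and 0.04 m and y of nut2 in the frame of tray_floor between -0.215 and 0.215 m and z of nut2 in the frame of tray_floor between 0 and 0.024 m and x of nut3 in the frame of tray_floor between -0.04 and 0.04 m and y of nut3 in the frame of tray_floor between -0.215 and 0.215 m and z of nut3 in the frame of tray_floor between 0 and 0.024 m and distance of each of ring_gauge, gauge_block from where it was at the start of the episode below 0.012 m and angle between each of ring_gauge, gauge_block's own z axis and vertical below 0.1 rad); the robot touches nothing.
It fails at once if a nut is lifted off the glass (its centre more than 28 mm above the glass, where a nut lying flat has 10 mm) (z of any of nut1, nut2, nut3 in the frame of plate_edge above 0.028 m).
It fails at once if the ring gauge or the gauge block is shifted by more than 12 mm or tipped (distance of any of ring_gauge, gauge_block from where it was at the start of the episode above 0.012 m or angle between any of ring_gauge, gauge_block's own z axis and vertical above 0.3 rad).
It fails at once if the bottle, mouse, loupe or screwdriver on the bench is shifted by more than 20 mm (distance of any of cleaner, mouse, loupe, driver from where it was at the start of the episode above 0.02 m).
It also fails if it takes over 51 s, if anything falls off the work surface, if the arm or the gripper's body presses on something with over 40 N, if the wrist force passes 120 N, or if a joint passes its speed limit or range.

## Robot

A 6-joint arm with a two-finger parallel gripper is mounted at the origin on the work surface. World frame = base frame: x ahead of the robot, y to its left, z up, the work surface at z = 0. Lengths are in m, angles in rad, forces in N, time in s.
With the tool pointing down it reaches from about 0.425 to 0.925 m from the base axis. Payload 12.5 kg.
Tool frame: the origin (TCP) lies at the very end of the fingers, on their centre line; the grasp point (between the pads) lies 19 mm behind it; z points along the fingers, y is the line along which they close (so a half turn about z gives the same grasp; the last joint's range is limited). The gripper opens to 85 mm and grips with 20 to 120 N. Pads are 22 mm wide; open, the fingers measure 114 mm over their backs; the gripper's body (76 mm by 85 mm) begins 54 mm behind the grasp point. The pads swing forward as they close: fully open they stand 13 mm farther back than shut.
Start: joints at [-0.106, 0.491, 1.559, -0, 1.092, -0.106], TCP at [0.625, 0, 0.231] pointing down, gripper open.
Joint ranges: [-3.1, 3.1], [-0.84, 2.19], [0.05, 2.79], [-1.13, 4.28], [0.06, 2.93], [-2.69, 2.69]. Speed limits (rad/s): [2.22, 2.22, 2.79, 3.14, 3.14, 3.14].

## Interface

Orientations are given as a unit quaternion [w, x, y, z].
In Python, from bench import readout, capture, calibration, job gives the robot as it stands.
- The arm moves only by the tool step_arm, never from a script. Its argument "increments" is a list of rows, each a list of 3 entries, a list of its own where there are three numbers: the turn, a rotation vector about the tool's x, y, z in degrees, then the shift along the tool's x, y, z in cm, then the closure, from -1 (fully open) to 1 (shut). A call has 1 to 20 rows; each row shifts and turns the commanded pose from where the row before left it, along the tool's axes as they then stand; what a row does not reach is not made up. A row lasts 1/8 s, in which the tool goes at most 62.5 mm and 10.7 degrees, less where a joint would pass 70% of its speed; a pose out of reach is approached as far as the arm can. A call with a gripper value outside its range is refused whole. The fingers move at their own pace and stop on an object; "force" is the grip in N (left out, the last holds). Time passes only in rows, so rows that do not move let the fingers close. It gives the time, the measured TCP pose, the force, the opening and the grip force at its end, in the units of the state.
- readout.get_obs(): the state, without advancing time (a new reading comes with each control period).
- capture(name): name is "scene" or "side" or "wrist"; returns (picture, depth): 420x560x3 uint8, red, green, blue; 420x560 float32, m along the optical axis (not along the pixel's ray), 0 where there is no reading.
- calibration(name): a dict with "fx", "fy", "cx", "cy" (pixels), "distortion" ([k1, k2, p1, p2, k3] as OpenCV has them; the pictures are not rectified), "eye" and "orientation" of the camera in the world. Camera axes: x right, y down, z forward; pixel columns grow to the right and rows downward; lengths in m; the calibration is good to about 2 mm. A picture is of the moment at which its call begins: read the wrist's pose just before it. calibration takes no time and is no camera call; for the wrist camera it gives the pose at the moment of the call.
- job.sign_off(): hands the job in; it is judged then, once.
The state is a dict: "clock": time; "joints": joint angles; "qvel": joint speeds; "tau": joint torques, N m; "ee_pos": TCP position; "ee_rot": TCP orientation; "ft_force": force on the tool from outside, world axes, zero at the start; "moment": the same for the moment, N m; "gripper_width": finger opening in m; "finger_force": force on a finger pad.
Only numpy, scipy, OpenCV 4.12 (cv2) and the standard library are available. Lean on these libraries where they do the work, as an engineer would, in place of code of your own. Each camera call takes 0.05 s, during which the arm holds its last target. There are 200 camera calls.

## Working session

There is one attempt and no reset: what is moved stays moved. The work goes in short steps, Python scripts to look and compute and a tool call to move; the robot and the scene stay as the last step left them, time stands still between calls to the robot, and variables do not carry over. Pictures are saved under pics/ and viewed, at most 10 in all, crops included, and the job is handed in when it is done.

Besides the shell and the picture viewer there is one more tool, called after "Emit:" as name([rows], argument=value, ...), one row to a line, values as JSON. step_arm: Moves the arm, as the interface text tells. Its arguments: {"type":"object","properties":{"increments":{"type":"array","items":{"type":"array"}},"force":{"type":"number"}},"required":["increments"]}

```bash
mkdir -p pics; ls; python3 - <<'E'
from bench import readout,capture,calibration
import cv2
o=readout.get_obs();print(o['clock'],o['ee_pos'],o['ee_rot'],o['gripper_width'])
import numpy as np
for n in('scene','side'):
    p,d=capture(n);cv2.imwrite(f'pics/{n}0.png',p[...,::-1]);np.savez(f'{n}0.npz',p=p,d=d);print(n,calibration(n))
E
```

```text
pics
0.0 [6.24774468e-01 7.09829889e-05 2.30707264e-01] [-4.51549724e-04  7.07109681e-01  7.07103653e-01 -3.45524021e-04] 0.08544051881892624
scene {'fx': 521.4087934483115, 'fy': 521.4087934483115, 'cx': 284.66245891420624, 'cy': 204.10150303592727, 'distortion': array([-0.0895617,  0.       ,  0.       ,  0.       ,  0.       ]), 'eye': array([1.09327893, 0.79949316, 0.82160885]), 'orientation': array([-0.1213904 ,  0.23932391,  0.87071019, -0.41213129])}
side {'fx': 535.4005260987245, 'fy': 535.4005260987245, 'cx': 282.5757427686603, 'cy': 206.58989803651497, 'distortion': array([0.0369168, 0.       , 0.       , 0.       , 0.       ]), 'eye': array([-0.47956022,  0.64086095,  1.13804605]), 'orientation': array([ 0.2079794 , -0.44201478,  0.79285799, -0.36434011])}
```

View pics/scene0.png

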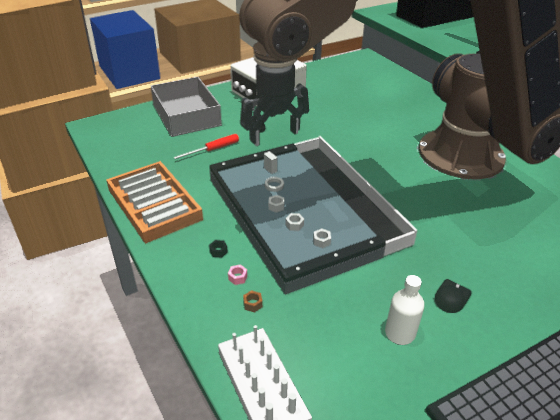

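View pics/side0.png

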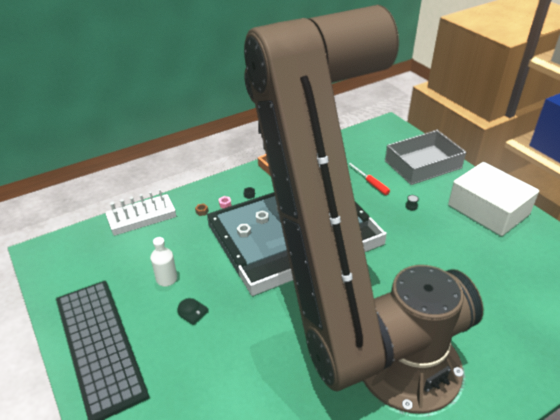

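The scene view shows five items on the glass: block (270,160), ring (274,184) and nuts at (277,203), (295,221) and (322,237). The look-alikes are off the plate. The arm blocks much of the side view. I'll zoom in and cast rays.

```bash
cat > h.py <<'E'
import numpy as np,cv2
from scipy.spatial.transform import Rotation as R
def ray(c,uv):
    K=np.array([[c['fx'],0,c['cx']],[0,c['fy'],c['cy']],[0,0,1]])
    u=cv2.undistortPoints(np.float64(uv).reshape(-1,1,2),K,np.array(c['distortion'])).reshape(-1,2)
    q=c['orientation'];r=R.from_quat([q[1],q[2],q[3],q[0]])
    return r.apply(np.c_[u,np.ones(len(u))])
def onz(c,uv,z):
    d=ray(c,uv);return c['eye']+d*((z-c['eye'][2])/d[:,2])[:,None]
E
python3 - <<'E'
from h import *
from bench import calibration
z=np.load('scene0.npz');p=z['p'];d=z['d'];c=calibration('scene')
cv2.imwrite('pics/crop.png',cv2.resize(p[130:290,205:420,::-1],None,fx=3.7,fy=3.7,interpolation=cv2.INTER_CUBIC))
# height map of depth cloud
v,u=np.mgrid[130:290,205:420];uv=np.c_[u.ravel(),v.ravel()]
P=c['eye']+ray(c,uv)*d[v,u].reshape(-1,1)
H=P[:,2].reshape(v.shape);X=P.reshape(*v.shape,3)
g=P[(P[:,2]>.03)&(P[:,2]<.046)];print(len(g),np.median(g[:,2]))
m=((H>.050)&(H<.1)).astype(np.uint8)
n,l,s,ce=cv2.connectedComponentsWithStats(m)
for i in range(1,n):
    if s[i,4]>25: print(s[i]+[205,130,0,0,0],X[l==i].mean(0).round(3),X[l==i].max(0).round(3),X[l==i].min(0).round(3))
E
```

```text
10748 0.03998361902373687
[272 145  21   8  59] [ 0.479 -0.212  0.051] [ 0.507 -0.197  0.054] [ 0.449 -0.226  0.05 ]
[210 150  67  27 396] [ 0.58  -0.186  0.062] [ 0.686 -0.136  0.089] [ 0.509 -0.241  0.05 ]
[218 175  11  15  33] [ 0.683 -0.154  0.051] [ 0.689 -0.123  0.055] [ 0.678 -0.186  0.05 ]
[265 177  19  13  86] [ 0.576 -0.091  0.052] [ 0.597 -0.068  0.056] [ 0.55  -0.115  0.05 ]
[268 195  16  16 159] [ 0.613 -0.016  0.057] [0.632 0.003 0.064] [ 0.593 -0.038  0.05 ]
[233 200  11  12  28] [ 0.692 -0.054  0.051] [ 0.696 -0.033  0.052] [ 0.687 -0.081  0.05 ]
[286 214  18  15 175] [0.609 0.061 0.058] [0.628 0.08  0.063] [0.59 0.04 0.05]
[251 228  18  21  58] [0.701 0.067 0.051] [0.706 0.104 0.054] [0.696 0.027 0.05 ]
[313 229  18  16 184] [0.586 0.136 0.057] [0.605 0.156 0.065] [0.565 0.113 0.05 ]
[339 235  47  22 269] [0.52  0.2   0.052] [0.581 0.213 0.055] [0.469 0.183 0.05 ]
[323 250  18  15  82] [0.601 0.192 0.051] [0.627 0.205 0.055] [0.576 0.179 0.05 ]
[271 256   9  14  27] [0.708 0.146 0.051] [0.714 0.167 0.053] [0.704 0.128 0.05 ]
[280 257  40  21 193] [0.679 0.186 0.051] [0.715 0.201 0.056] [0.624 0.168 0.05 ]
```

View pics/crop.png

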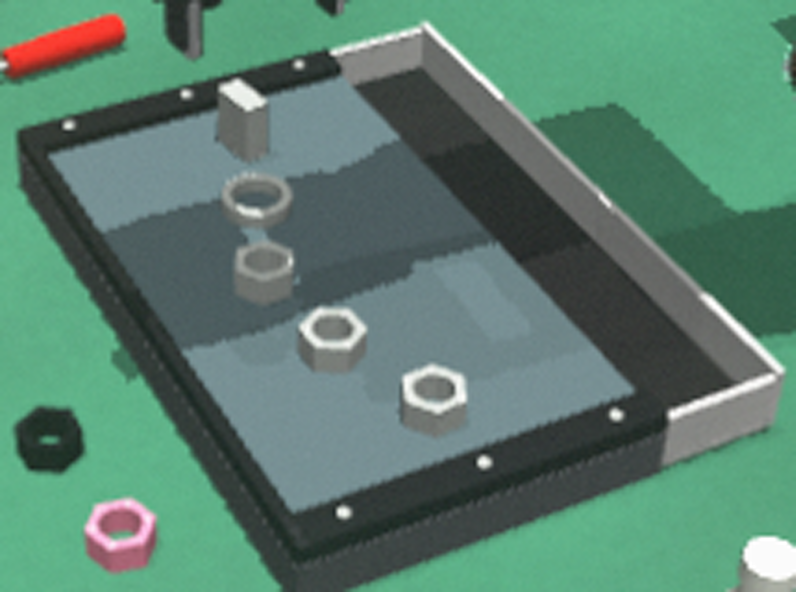

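```bash
python3 - <<'E'
from h import *
from bench import calibration
c=calibration('scene')
f=lambda q,z:onz(c,np.array(q)/3.7+[205-.36,130-.36],z)
e=f([[345,80],[400,137],[500,243],[620,373],[292,513],[50,155]],.04);print(e.round(4))
b=f([[292,513],[50,155]],.04)
d=e[3]-e[0];d/=np.linalg.norm(d);print('yaw edge',np.degrees(np.arctan2(-d[0],d[1])))
d2=b[0]-b[1];print('back',np.degrees(np.arctan2(-d2[0],d2[1])))
w=f([[425,25],[780,373]],.05);print('tray front wall outer',w.round(4))
n=f([[434,385],[333,329],[265,259]],.06);r=f([[257,194]],.052);k=f([[243,95]],.085)
k4=f([[220,85],[245,80],[268,98],[243,109]],.085);print('blk',k4.round(4))
o=(e[0]+e[3])/2; X=np.array([d[1],-d[0],0])
for q in[*n,r[0],k[0]]:print(q.round(4),'plate x',((q-o)@X).round(4),'y',(q-o)@d)
E
```

```text
[[ 0.4381 -0.1947  0.04  ]
 [ 0.4434 -0.1136  0.04  ]
 [ 0.4533  0.0206  0.04  ]
 [ 0.465   0.1617  0.04  ]
 [ 0.6976  0.1611  0.04  ]
 [ 0.6663 -0.2172  0.04  ]]
yaw edge -4.322015088445505
back -4.729202820096441
tray front wall outer [[ 0.3534 -0.2158  0.05  ]
 [ 0.389   0.2192  0.05  ]]
blk [[ 0.5539 -0.1751  0.085 ]
 [ 0.5359 -0.172   0.085 ]
 [ 0.5334 -0.1448  0.085 ]
 [ 0.5548 -0.1418  0.085 ]]
[0.5825 0.1309 0.06  ] plate x 0.1195 y 0.15681222582825124
[0.6071 0.0583 0.06  ] plate x 0.1494 y 0.08634336432053046
[ 0.6083 -0.0209  0.06  ] plate x 0.1567 y 0.007463131371011692
[ 0.5727 -0.0921  0.052 ] plate x 0.1265 y -0.06619416704461852
[ 0.5463 -0.1565  0.085 ] plate x 0.105 y -0.1324619351493868
```

Plate yaw is about -4.5°, the edge lies at s≈0.4505 along the plate x axis, and the spacing along y matches the given spots. I'll turn the tool so that its x points at the edge, close the fingers and go above and behind the leftmost nut.

Emit:
step_arm([
  [[0,0,-9.5],[0,0,0],1],
  [[0,0,-9.5],[0,0,0],1],
  [[0,0,-9.5],[0,0,0],1],
  [[0,0,-9.5],[0,0,0],1],
  [[0,0,-9.5],[0,0,0],1],
  [[0,0,-9.5],[0,0,0],1],
  [[0,0,-9.5],[0,0,0],1],
  [[0,0,-9.5],[0,0,0],1],
  [[0,0,-9.5],[0,0,0],1],
  [[0,0,0],[0,3.2,3],1],
  [[0,0,0],[0.1,3.2,3],1],
  [[0,0,0],[0.1,3.2,3],1],
  [[0,0,0],[0.1,3.1,3],1],
  [[0,0,0],[0,0,0],1],
  [[0,0,0],[0,0,0],1],
], force=40)

```text
clock: 1.98
ee_pos: [0.6323, 0.1265, 0.1118]
ee_rot: [0.0, 0.039, 0.999, -0.0]
ft_force: [-0.0, -0.7, 0.4]
gripper_width: 0.0
finger_force: 0.0
```

```bash
python3 - <<'E'
from h import *
from bench import readout,capture,calibration
o=readout.get_obs();p=o['ee_pos'];print(o['clock'],p,o['ee_rot'],o['gripper_width'])
print('s,t',p[0]*.99692-p[1]*.07846,p[0]*.07846+p[1]*.99692)
q,d=capture('wrist');c=calibration('wrist');cv2.imwrite('pics/w1.png',q[...,::-1]);np.savez('w1.npz',q=q,d=d,**{k:c[k] for k in c});print(c)
E
```

```text
1.975 [0.63225025 0.12646605 0.11175441] [ 2.13896317e-04  3.91707705e-02  9.99232506e-01 -5.46325967e-05] 3.3441641811686405e-05
s,t 0.620380391078884 0.17568288438476215
{'fx': 353.9933967781582, 'fy': 353.9933967781582, 'cx': 279.737843268813, 'cy': 208.9443883278282, 'distortion': array([0.02394047, 0.        , 0.        , 0.        , 0.        ]), 'eye': array([0.56468155, 0.1315894 , 0.2551955 ]), 'orientation': array([0.09900864, 0.72770303, 0.67261099, 0.0907747 ])}
```

View pics/w1.png

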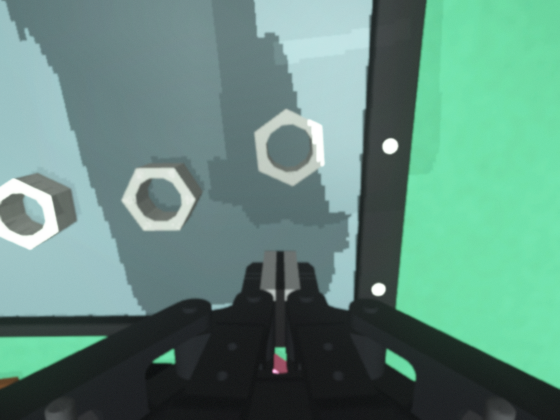

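The wrist view looks along the sweep. Nut tops are at (290,148), (160,197) and about (26,213), and the fingertips at (280,255). I'll check these against the scene estimate.

```bash
python3 - <<'E'
from h import *
z=np.load('w1.npz')
for q in onz(z,[[290,147],[159,199],[27,213]],.06):print(q.round(4),'s,t',q[0]*.99692-q[1]*.07846,q[0]*.07846+q[1]*.99692)
E
```

```text
[0.5839 0.1355 0.06  ] s,t 0.5714847855428797 0.18087025872877668
[0.6072 0.0594 0.06  ] s,t 0.6006871435852953 0.1068937231945222
[ 0.6095 -0.016   0.06  ] s,t 0.6089208355136225 0.03182719337458981
```

The two views agree to about 4 mm. I'll shift 4 mm, go down and check the force.

Emit:
step_arm([
  [[0,0,0],[0,0.4,2.2],1],
  [[0,0,0],[0,0,2.2],1],
  [[0,0,0],[0,0,2.2],1],
  [[0,0,0],[0,0,0],1],
])

```text
clock: 2.52
ee_pos: [0.6322, 0.1298, 0.0451]
ee_rot: [-0.001, 0.04, 0.999, -0.0]
ft_force: [0.2, -0.4, -0.2]
gripper_width: -0.0003
finger_force: 0.0
```

Emit:
step_arm([
  [[0,0,0],[1.1,0,0],1],
  [[0,0,0],[1.1,0,0],1],
  [[0,0,0],[1.1,0,0],1],
  [[0,0,0],[1.1,0,0],1],
])

```text
clock: 3.02
ee_pos: [0.5879, 0.1344, 0.0459]
ee_rot: [0.001, 0.039, 0.999, 0.0]
ft_force: [1.3, 0.5, 2.0]
gripper_width: -0.0002
finger_force: 0.7
```

Emit:
step_arm([
  [[0,0,0],[1.1,0,0],1],
  [[0,0,0],[1.1,0,0],1],
  [[0,0,0],[1.1,0,0],1],
  [[0,0,0],[1.1,0,0],1],
  [[0,0,0],[1.1,0,0],1],
  [[0,0,0],[1.1,0,0],1],
  [[0,0,0],[1.1,0,0],1],
  [[0,0,0],[1.1,0,0],1],
  [[0,0,0],[1.1,0,0],1],
  [[0,0,0],[1.1,0,0],1],
  [[0,0,0],[1.1,0,0],1],
  [[0,0,0],[1.1,0,0],1],
  [[0,0,0],[0,0,0],1],
  [[0,0,0],[0,0,0],1],
])

```text
clock: 4.78
ee_pos: [0.4573, 0.1447, 0.0454]
ee_rot: [0.0, 0.039, 0.999, 0.0]
ft_force: [0.1, 0.6, -0.6]
gripper_width: 0.0001
finger_force: 0.1
```

```bash
python3 - <<'E'
from h import *
from bench import readout,capture,calibration
o=readout.get_obs();p=o['ee_pos'];print(o['clock'],p,o['ft_force'])
print('s,t',p[0]*.99692-p[1]*.07846,p[0]*.07846+p[1]*.99692)
q,d=capture('scene');cv2.imwrite('pics/s2.png',cv2.resize(q[130:290,205:420,::-1],None,fx=3.7,fy=3.7,interpolation=cv2.INTER_CUBIC))
E
```

```text
4.775 [0.45726284 0.14472428 0.04536174] [ 0.07372964  0.56008717 -0.63780583]
s,t 0.44449940223883616 0.18015537014526975
```

View pics/s2.png

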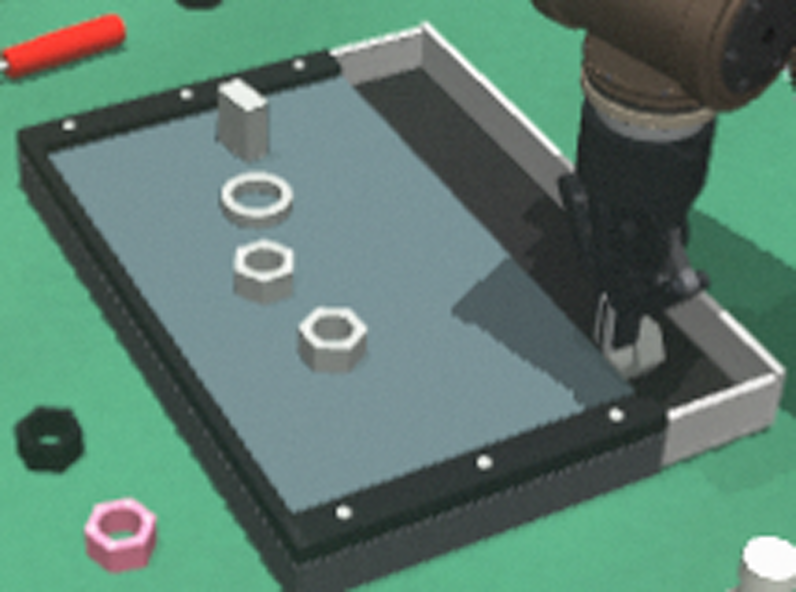

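Nut A has left the glass, but in the tray it appears tilted next to the finger at (635,345). I'll raise, go behind nut B, and look at the tray from the side of the arm.

Emit:
step_arm([
  [[0,0,0],[0,0,-1],1],
  [[0,0,0],[0,0,-2],1],
  [[0,0,0],[0,0,-2.5],1],
  [[0,0,0],[-4.1,-1.5,0],1],
  [[0,0,0],[-4.1,-1.5,0],1],
  [[0,0,0],[-4.1,-1.5,0],1],
  [[0,0,0],[-4.1,-1.5,0],1],
  [[0,0,0],[-4.2,-1.4,0],1],
  [[0,0,0],[0,0,0],1],
  [[0,0,0],[0,0,0],1],
])

```text
clock: 6.08
ee_pos: [0.6558, 0.0547, 0.1004]
ee_rot: [-0.0, 0.039, 0.999, 0.0]
ft_force: [-0.8, -0.0, -1.3]
gripper_width: -0.0003
finger_force: 0.0
```

```bash
python3 - <<'E'
from h import *
from bench import readout,capture,calibration
o=readout.get_obs();p=o['ee_pos'];print(o['clock'],p,o['ft_force'])
print('s,t',p[0]*.99692-p[1]*.07846,p[0]*.07846+p[1]*.99692)
q,d=capture('scene');c=calibration('scene')
a=cv2.resize(q[150:250,300:420,::-1],None,fx=4,fy=4,interpolation=cv2.INTER_CUBIC)
w,_=capture('wrist');cw=calibration('wrist');np.savez('w2.npz',**cw)
b=cv2.resize(w[...,::-1],(533,400))[:, :]
a=np.vstack([a,np.zeros((0,480,3),np.uint8)])
cv2.imwrite('pics/s3.png',cv2.resize(np.hstack([a,b]),None,fx=.78,fy=.78))
v,u=np.mgrid[150:250,300:420];P=c['eye']+ray(c,np.c_[u.ravel(),v.ravel()])*d[v,u].reshape(-1,1)
s=P[:,0]*.99692-P[:,1]*.07846;t=P[:,0]*.07846+P[:,1]*.99692
m=(s>.373)&(s<.449)&(t>.12)&(t<.235)&(P[:,2]>.019)
print(m.sum(),np.c_[s,t,P[:,2]][m].min(0),np.c_[s,t,P[:,2]][m].max(0),np.percentile(P[m,2],[10,50,90,97]))
E
```

```text
6.075 [0.65583298 0.0547342  0.1004436 ] [-0.75938048 -0.03148247 -1.34974157]
s,t 0.6495185724022897 0.10602227808766845
254 [0.37304954 0.12077035 0.01928117] [0.43890652 0.23374417 0.05389105] [0.02285062 0.03893884 0.05008272 0.05131388]
```

View pics/s3.png

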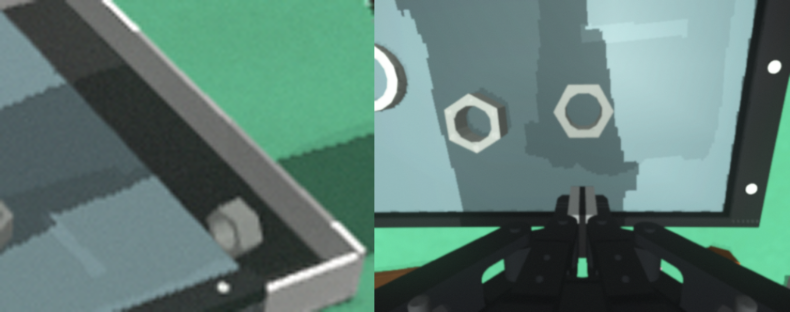

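Nut A stands on one of its flats in the tray, bore facing the glass. Its centre would be about 18 mm above the floor, inside the limit. Nut B is centred on the fingers, so I'll go down and sweep it.

Emit:
step_arm([
  [[0,0,0],[-0.2,0,1.8],1],
  [[0,0,0],[0,0,1.8],1],
  [[0,0,0],[0,0,1.9],1],
  [[0,0,0],[0,0,0],1],
  [[0,0,0],[1.1,0,0],1],
  [[0,0,0],[1.1,0,0],1],
  [[0,0,0],[1.1,0,0],1],
  [[0,0,0],[1.1,0,0],1],
])

```text
clock: 7.18
ee_pos: [0.614, 0.0581, 0.0459]
ee_rot: [0.001, 0.039, 0.999, 0.0]
ft_force: [2.1, -1.0, -0.1]
gripper_width: 0.0001
finger_force: 0.7
```

Emit:
step_arm([
  [[0,0,0],[1.1,0,0],1],
  [[0,0,0],[1.1,0,0],1],
  [[0,0,0],[1.1,0,0],1],
  [[0,0,0],[1.1,0,0],1],
  [[0,0,0],[1.1,0,0],1],
  [[0,0,0],[1.1,0,0],1],
  [[0,0,0],[1.1,0,0],1],
  [[0,0,0],[1.1,0,0],1],
  [[0,0,0],[1.1,0,0],1],
  [[0,0,0],[1.1,0,0],1],
  [[0,0,0],[1.1,0,0],1],
  [[0,0,0],[1.2,0,0],1],
  [[0,0,0],[1.2,0,0],1],
  [[0,0,0],[1.2,0,0],1],
  [[0,0,0],[0.8,0,0],1],
  [[0,0,0],[0,0,0],1],
])

```text
clock: 9.18
ee_pos: [0.4496, 0.071, 0.0453]
ee_rot: [-0.0, 0.039, 0.999, -0.0]
ft_force: [-0.5, 1.1, 0.4]
gripper_width: -0.0005
finger_force: 0.0
```

Emit:
step_arm([
  [[0,0,0],[0,0,-1],1],
  [[0,0,0],[0,0,-2],1],
  [[0,0,0],[0,0,-2.5],1],
  [[0,0,0],[-4.3,-1.5,0],1],
  [[0,0,0],[-4.3,-1.5,0],1],
  [[0,0,0],[-4.3,-1.5,0],1],
  [[0,0,0],[-4.3,-1.5,0],1],
  [[0,0,0],[-4.3,-1.5,0],1],
  [[0,0,0],[0,0,0],1],
  [[0,0,0],[0,0,0],1],
])

```text
clock: 10.42
ee_pos: [0.658, -0.0206, 0.1005]
ee_rot: [-0.0, 0.039, 0.999, 0.0]
ft_force: [-0.1, 0.8, -0.0]
gripper_width: 0.0002
finger_force: 0.0
```

```bash
python3 - <<'E'
from h import *
from bench import readout,capture,calibration
o=readout.get_obs();p=o['ee_pos'];print(o['clock'],p,o['ft_force'])
print('s,t',p[0]*.99692-p[1]*.07846,p[0]*.07846+p[1]*.99692)
q,d=capture('scene');c=calibration('scene')
a=cv2.resize(q[150:250,290:420,::-1],None,fx=4,fy=4,interpolation=cv2.INTER_CUBIC)
w,_=capture('wrist')
b=cv2.resize(w[...,::-1],(533,400))
cv2.imwrite('pics/s4.png',cv2.resize(np.hstack([a,b]),None,fx=.75,fy=.75))
E
```

```text
10.425 [ 0.6580114  -0.02059879  0.1004637 ] [-0.11695143  0.79397893 -0.00660842]
s,t 0.6576009030822748 0.031092229697642564
```

View pics/s4.png

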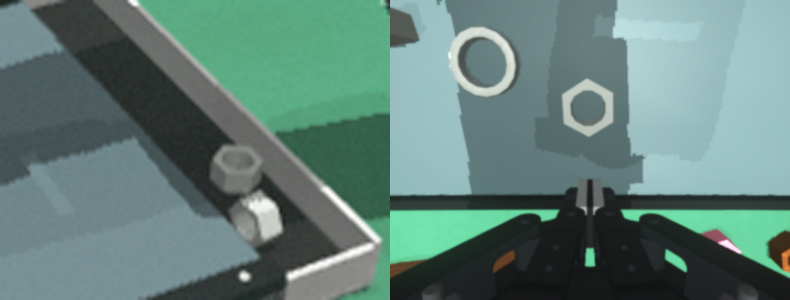

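Nut B lies flat in the tray, and A is still on its flat. Nut C at (588,107) is in line with the fingers at (590,185). I'll sweep it.

Emit:
step_arm([
  [[0,0,0],[0,0,1.8],1],
  [[0,0,0],[0,0,1.8],1],
  [[0,0,0],[0,0,1.9],1],
  [[0,0,0],[0,0,0],1],
  [[0,0,0],[1.1,0,0],1],
  [[0,0,0],[1.1,0,0],1],
  [[0,0,0],[1.1,0,0],1],
  [[0,0,0],[1.1,0,0],1],
])

```text
clock: 11.52
ee_pos: [0.6139, -0.0171, 0.0457]
ee_rot: [0.0, 0.039, 0.999, -0.0]
ft_force: [1.4, -0.4, -1.4]
gripper_width: -0.0001
finger_force: 0.3
```

Emit:
step_arm([
  [[0,0,0],[1.1,0,0],1],
  [[0,0,0],[1.1,0,0],1],
  [[0,0,0],[1.1,0,0],1],
  [[0,0,0],[1.1,0,0],1],
  [[0,0,0],[1.1,0,0],1],
  [[0,0,0],[1.1,0,0],1],
  [[0,0,0],[1.1,0,0],1],
  [[0,0,0],[1.1,0,0],1],
  [[0,0,0],[1.1,0,0],1],
  [[0,0,0],[1.1,0,0],1],
  [[0,0,0],[1.1,0,0],1],
  [[0,0,0],[1.2,0,0],1],
  [[0,0,0],[1.2,0,0],1],
  [[0,0,0],[1.2,0,0],1],
  [[0,0,0],[1.2,0,0],1],
  [[0,0,0],[0,0,0],1],
])

```text
clock: 13.52
ee_pos: [0.4453, -0.0039, 0.0453]
ee_rot: [-0.0, 0.039, 0.999, 0.0]
ft_force: [0.4, 0.5, -0.1]
gripper_width: 0.0
finger_force: 0.0
```

Emit:
step_arm([
  [[0,0,0],[0,0,-1],1],
  [[0,0,0],[0,0,-2],1],
  [[0,0,0],[0,0,-3],1],
  [[0,0,0],[-4,0,-3],1],
  [[0,0,0],[-4,0,-3],1],
  [[0,0,0],[-4,0,-3],1],
  [[0,0,0],[-4,0,-2],1],
  [[0,0,0],[0,0,0],1],
  [[0,0,0],[0,0,0],1],
])

```text
clock: 14.65
ee_pos: [0.6049, -0.0164, 0.2151]
ee_rot: [-0.0, 0.039, 0.999, 0.0]
ft_force: [-0.1, -0.1, 0.6]
gripper_width: -0.0001
finger_force: 0.0
```

```bash
python3 - <<'E'
from h import *
from bench import readout,capture,calibration
o=readout.get_obs();p=o['ee_pos'];print(o['clock'],p,o['ft_force'])
q,d=capture('scene')
cv2.imwrite('pics/s5.png',cv2.resize(q[130:290,205:420,::-1],None,fx=3.7,fy=3.7,interpolation=cv2.INTER_CUBIC))
E
```

```text
14.65 [ 0.60492566 -0.01640405  0.21514854] [-0.09431941 -0.10130151  0.6385441 ]
```

View pics/s5.png

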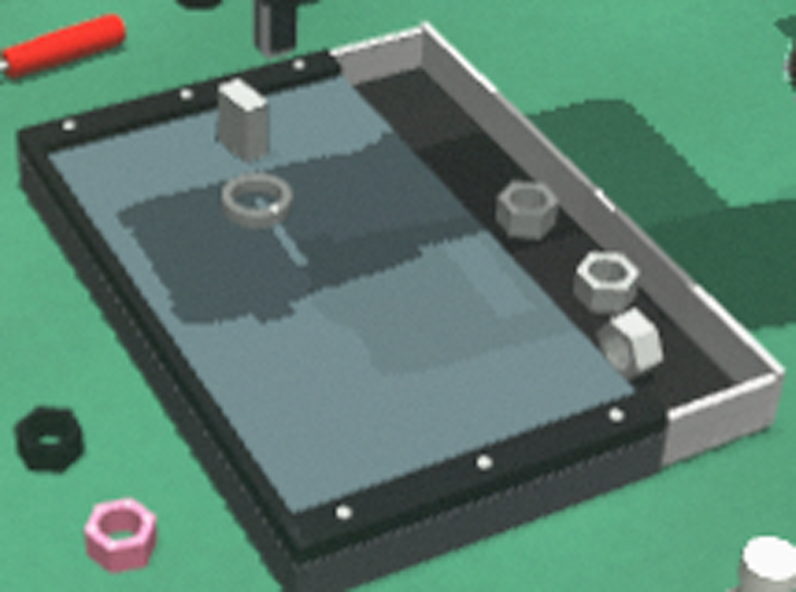

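All three nuts are in the tray, with the ring (257,198) and block (243,120) unmoved. Nut A at (633,343) is on its side, so I'll check its centre by depth.

```bash
python3 - <<'E'
from h import *
from bench import capture,calibration
q,d=capture('scene');c=calibration('scene')
v,u=np.mgrid[180:240,335:395];P=c['eye']+ray(c,np.c_[u.ravel(),v.ravel()])*d[v,u].reshape(-1,1)
s=P[:,0]*.99692-P[:,1]*.07846;t=P[:,0]*.07846+P[:,1]*.99692
Q=np.c_[s,t,P[:,2]]
m=(s>.38)&(s<.452)&(P[:,2]>.02)&(P[:,2]<.07)
n,l,st,ce=cv2.connectedComponentsWithStats(m.reshape(60,60).astype(np.uint8),connectivity=4)
for i in range(1,n):
    if st[i,4]>30:
        k=Q[(l==i).ravel()];print(st[i],k.min(0).round(4),k.max(0).round(4))
        for h in(.025,.03,.035,.04,.045,.05):
            z=k[abs(k[:,2]-h)<.0025]
            if len(z):print(h,len(z),z.min(0).round(3),z.max(0).round(3))
E
```

```text
[  4   0  17  13 164] [ 0.3849 -0.0016  0.0204] [0.424  0.0381 0.0377]
0.025 42 [0.385 0.002 0.023] [0.424 0.038 0.027]
0.03 47 [ 0.385 -0.     0.028] [0.424 0.038 0.032]
0.035 58 [ 0.387 -0.002  0.033] [0.423 0.037 0.037]
0.04 1 [0.413 0.006 0.038] [0.413 0.006 0.038]
[ 25  19  18  15 185] [0.3801 0.0867 0.0201] [0.4186 0.1297 0.0361]
0.025 42 [0.381 0.092 0.023] [0.418 0.128 0.027]
0.03 57 [0.383 0.088 0.028] [0.417 0.13  0.032]
0.035 66 [0.38  0.087 0.033] [0.417 0.127 0.036]
[ 31  34  18  18 207] [0.4133 0.1536 0.0203] [0.4507 0.197  0.0536]
0.025 27 [0.42  0.156 0.023] [0.438 0.19  0.027]
0.03 23 [0.418 0.154 0.028] [0.438 0.194 0.032]
0.035 25 [0.416 0.159 0.033] [0.438 0.195 0.037]
0.04 29 [0.413 0.157 0.038] [0.451 0.197 0.042]
0.045 27 [0.419 0.162 0.043] [0.437 0.188 0.047]
0.05 62 [0.415 0.162 0.048] [0.44  0.187 0.052]
```

Nut A stands square on a flat: its top is about 50 mm above the bench, so its centre is about 18 mm above the tray floor. All three nuts are inside the tray. I'll hand in.

```bash
python3 -c "
from bench import job;print(job.sign_off())"
```

```text
the job is handed in; nothing more can be done
None
```

All three nuts are in the catch tray, two lying flat and one standing on a flat; the ring gauge and gauge block look unmoved in the last picture, and I handed the job in at about 15 s (the hand-in reported no verdict).

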